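# Prop the bread box lid open on its long stay

### The job

The bread box has just been washed and must dry with its lid wide open. Take the long stay by its red grip and flip it up, so that its roller lifts the lid, all the way until the stay stands against its stop and holds the lid open by itself, then let go. Leave the short stay with the blue grip folded down.

Things in the scene. Friction and masses are not known exactly. Their poses are not given: they have to be found in the camera images.
- bread_box: White box, 200 (x, front to back) x 180 (y) x 100 (z) mm, fixed to the worktop, with a flat light-wood lid. Origin: centre of its underside; +x to its back (hinge side, away from the robot at yaw 0), +y to its left, z up. All offsets below are in mm in this frame. Right wall (-y): long stay, red grip; left wall: short stay, blue grip. Only its yaw turns.
- lid (a joint): Lid angle, rad: 0 shut, grows as it opens. Hinge axis along y at x 100, z 100 (the lid's underside). 215 deep, 224 wide (22 beyond each side wall), 11 thick, with two 6 mm high battens on top, 200 to 330 g; falls shut unless held. Stands at about 0.52 with the long stay at its stop.
- long_stay (a joint): Rad; 0 = level, pointing back; grows swinging up and forward to a stop at 1.40; starts 0 to 0.2, stiff pivot. At angle a its red grip, an 18 mm thick sleeve, 40 long along y, turning freely on its rod, has its middle at x = -75 + 130 cos a, y = -157, z = 50 + 130 sin a. From 0.33 its roller lifts the lid (up to 10 N at the grip); past 1.05 the lid presses it to the stop, before that back down.
- short_stay (a joint): Angle of the short stay, rad: 0 = level along the left wall, pointing back, to a stop at 1.40. Same build, 80 mm long, pivot at x -75, z 50, blue grip with its middle at y +157. Starts at 0 to 0.2 and is to be left folded down.

How it is judged:
At the end, for the whole second after the job is handed in: The long stay stands against its stop (within 0.13 rad of 1.40), the lid rests open on it (over 0.42 rad) and both are still; the short stay is still folded down (under 0.3 rad) (value of joint long_stay above 1.27 rad and value of joint lid above 0.42 rad and value of joint short_stay below 0.3 rad and velocity of joint lid between -0.05 and 0.05 rad/s and velocity of joint long_stay between -0.05 and 0.05 rad/s); the robot touches nothing.
It fails at once if the short stay is swung up (0.6 rad or more) (value of joint short_stay above 0.6 rad).
It also fails if it takes over 38 s, if anything falls off the work surface, if the arm or the gripper's body presses on something with over 40 N, if the wrist force passes 120 N, or if a joint passes its speed limit or range.

### The arm

A 6-joint arm with a two-finger parallel gripper is mounted at the origin on a cart in front of the work surface, level with it; the furniture and walls round the work are solid. World frame = base frame: x ahead of the robot, y to its left, z up, the work surface at z = 0. Lengths are in m, angles in rad, forces in N, time in s.
With the tool pointing down it reaches from about 0.425 to 0.95 m from the base axis. Payload 3.5 kg.
Tool frame: the origin (TCP) lies at the very end of the fingers, on their centre line; the grasp point (between the pads) lies 19 mm behind it; z points along the fingers, y is the line along which they close (so a half turn about z gives the same grasp; the last joint's range is limited). The gripper opens to 85 mm and grips with 20 to 120 N. Pads are 22 mm wide; open, the fingers measure 114 mm over their backs; the gripper's body (76 mm by 85 mm) begins 54 mm behind the grasp point. The pads swing forward as they close: fully open they stand 13 mm farther back than shut.
Start: joints at [-1.332, 0.286, 1.577, -0, 1.279, -0.15], TCP at [0.256, -0.625, 0.231] pointing down, gripper open.
Joint ranges: [-2.77, 2.77], [-0.9, 2.22], [0.21, 2.48], [-1.53, 4.67], [0.24, 2.81], [-2.84, 2.84]. Speed limits (rad/s): [2.79, 2.79, 3.14, 3.14, 3.14, 3.14].

### API

Orientations are given as a unit quaternion [x, y, z, w].
In Python, from plant import ctrl, optics, sign_off gives the robot as it stands.
- The arm moves only by the shell command python3 -m creep 'ROWS' [FORCE]. ROWS is JSON, a list of rows, each an object of numbers: "x", "y", "z": the shift along the tool's x, y, z in mm; "rx", "ry", "rz": the turn, a rotation vector about the tool's x, y, z in degrees; "grip": the opening, from 0 (shut) to 1 (fully open). In form: [{"x": .., "y": .., "z": .., "rx": .., "ry": .., "rz": .., "grip": ..}, ...]. A call has exactly 10 rows; each row shifts and turns the commanded pose from where the row before left it, along the tool's axes as they then stand; what a row does not reach is not made up. A row lasts 1/12 s, in which the tool goes at most 41.7 mm and 7.16 degrees, less where a joint would pass 70% of its speed; a pose out of reach is approached as far as the arm can. A call with a gripper value outside its range is refused whole. The fingers move at their own pace and stop on an object; FORCE is the grip in N (left out, the last holds). Time passes only in rows, so rows that do not move let the fingers close, or fill a call up. It gives the time, the measured TCP pose, the force, the opening and the grip force at its end, in the units of the state.
- ctrl.get_state(): the state, without advancing time (a new reading comes with each control period).
- optics.read_camera(name): name is "scene" or "top" or "wrist"; returns a dict with "color" (420x560x3 uint8, blue, green, red), "K" (3x3 intrinsics, pixels), "R" (3x3) and "t" (3): a world point X has camera coordinates R X + t. Camera axes: x right, y down, z forward; pixel columns grow to the right and rows downward; lengths in m; the calibration is good to about 2 mm. A picture is of the moment at which its call begins. There is no depth.
- sign_off(): hands the job in; it is judged then, once.
The state is a dict: "time": time; "qpos": joint angles; "dq": joint speeds; "joint_efforts": joint torques, N m; "eef_pos": TCP position; "tcp_rot": TCP orientation; "contact_force": force on the tool from outside, world axes, zero at the start; "wrist_torque": the same for the moment, N m; "opening": opening from 0.0 (shut) to 1.0 (fully open); "finger_force": force on a finger pad.
Only numpy, scipy, OpenCV 4.12 (cv2) and the standard library are available. Lean on these libraries where they do the work, as an engineer would, in place of code of your own. Each camera call takes 0.05 s, during which the arm holds its last target. There are 200 camera calls.

## Working session

There is one attempt and no reset: what is moved stays moved. The work goes in short steps, Python scripts to look and compute and a shell command to move; the robot and the scene stay as the last step left them, time stands still between calls to the robot, and variables do not carry over. Pictures are saved under pics/ and viewed, at most 10 in all, crops included, and the job is handed in when it is done.

```bash
ls; mkdir -p pics
python3 - <<'E'
from plant import ctrl, optics
import cv2,numpy as np
s=ctrl.get_state(); print(s)
for n in("scene","top"):
    c=optics.read_camera(n); cv2.imwrite(f"pics/{n}0.png",c["color"]); np.savez(f"pics/{n}0.npz",**c)
    print(n,c["K"].tolist(),(-c["R"].T@c["t"]).tolist())
E
```

```text
pics
{'time': 0.0, 'qpos': array([-1.33200207e+00,  2.87235370e-01,  1.57820163e+00, -2.30186691e-05,
        1.27859617e+00, -1.50002652e-01]), 'dq': array([ 0.00024869,  0.00072179, -0.00154482, -0.00167991,  0.00136186,
       -0.00017616]), 'joint_efforts': array([ 7.83209234e-04, -4.05972326e+01, -2.92629361e+01, -6.27047666e-05,
        5.78678344e-03, -8.12426691e-06]), 'eef_pos': array([ 0.25573665, -0.62395695,  0.22988737]), 'tcp_rot': array([ 9.81162678e-01,  1.93179475e-01, -6.51631475e-05, -1.21856756e-03]), 'contact_force': array([0.73153526, 0.7217732 , 0.60592168]), 'wrist_torque': array([-0.00062014,  0.0313633 ,  0.03089073]), 'finger_force': 0.0, 'opening': 0.9963919830024129}
scene [[378.9334786513958, 0.0, 282.93135724605395], [0.0, 378.9334786513958, 214.98920560586598], [0.0, 0.0, 1.0]] [0.46497229718676497, 0.5115660128998859, 0.6502117974653979]
top [[536.7684228074683, 0.0, 279.76896163231703], [0.0, 536.7684228074683, 212.42101625182508], [0.0, 0.0, 1.0]] [0.4348436295960283, -0.11191241832188067, 0.969299382155193]
```

View pics/scene0.png

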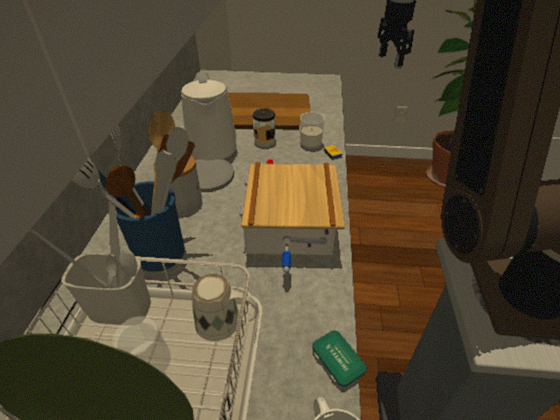

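View pics/top0.png

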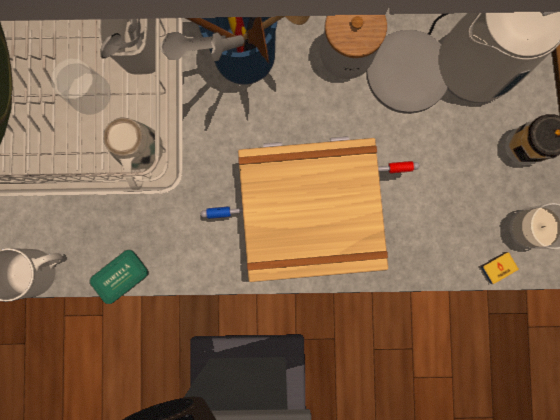

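The top view shows the lid with corners near (239,150), (375,139), (387,269) and (250,281), the red grip at (402,167) and the blue grip at (217,212). The scene view shows the box near the front edge of the worktop. I'll fit the box pose from these points.

```bash
cat > fit.py <<'E'
import cv2,numpy as np
from scipy.optimize import least_squares
def proj(c,X):
    p=(c["R"]@np.asarray(X).T).T+c["t"]; p=p@c["K"].T; return p[:,:2]/p[:,2:]
def cent(img,lo,hi,roi):
    h=cv2.cvtColor(img,cv2.COLOR_BGR2HSV); m=cv2.inRange(h,lo,hi)
    z=np.zeros_like(m); x0,y0,x1,y1=roi; z[y0:y1,x0:x1]=m[y0:y1,x0:x1]
    ys,xs=np.nonzero(z); return z,np.array([xs.mean(),ys.mean()]),(xs.min(),xs.max(),ys.min(),ys.max()),len(xs)
def world(b,P):
    P=np.asarray(P,float)/1000; c,s=np.cos(b[2]),np.sin(b[2])
    return np.c_[b[0]+c*P[:,0]-s*P[:,1], b[1]+s*P[:,0]+c*P[:,1], P[:,2]]
E
python3 - <<'E'
from fit import *
t=dict(np.load("pics/top0.npz"))
m,c,bb,n=cent(t["color"],(3,60,40),(30,255,255),(225,125,395,290))
k=cv2.morphologyEx(m,cv2.MORPH_OPEN,np.ones((9,9)));cn=max(cv2.findContours(k,0,2)[0],key=cv2.contourArea)
r=cv2.minAreaRect(cn);print(r);q=cv2.boxPoints(r);print(q)
_,g,gb,n=cent(t["color"],(0,150,80),(5,255,255),(380,150,430,185));print("red",g,gb,n)
_,bl,bb2,n=cent(t["color"],(100,120,60),(130,255,255),(190,195,245,230));print("blue",bl,bb2,n)
# corners model
L=np.array([[100,112,112],[100,-112,112],[-115,-112,112],[-115,112,112]])
def res(b):
    P=proj(t,world(b[:3],L)); d=np.linalg.norm(P[:,None]-q[None],axis=2); i=d.argmin(1)
    a,e=b[3],b[4]
    G=proj(t,world(b[:3],[[-75+130*np.cos(a),-157,50+130*np.sin(a)+5],[-75+80*np.cos(e),157,50+80*np.sin(e)+5]]))
    return np.r_[(P-q[i]).ravel(),(G-[g,bl]).ravel(),(b[3]-.1)*3,(b[4]-.1)*3]
s=least_squares(res,[.42,-.17,-.08,.1,.1]);print(s.x,s.fun.round(2))
a=s.x[3]
for a in(0,.1,.2):print(world(s.x[:3],[[-75+130*np.cos(a),-157,50+130*np.sin(a)]]))
E
```

```text
((312.5357360839844, 209.15237426757812), (134.93463134765625, 142.7482452392578), 84.92039489746094)
[[235.46838 148.26947]
 [377.656   135.63058]
 [389.6031  270.03528]
 [247.41547 282.67416]]
red [401.06477733 166.68421053] (np.int64(389), np.int64(413), np.int64(161), np.int64(172)) 247
blue [217.98222222 212.17333333] (np.int64(207), np.int64(229), np.int64(207), np.int64(217)) 225
[ 0.50989553 -0.16396856  0.07103557  0.15745934  0.07813772] [ 1.99  0.33 -2.19  1.11 -0.7  -0.2   0.97 -0.59 -0.03 -0.3  -0.05 -0.29
  0.17 -0.07]
[[ 0.57590003 -0.31666894  0.05      ]]
[[ 0.57525221 -0.31671504  0.06297834]]
[[ 0.57331522 -0.31685286  0.07582701]]
```

```bash
cat >> fit.py <<'E'
from scipy.spatial.transform import Rotation as Rn
def go(target,yaw,tilt):
    """tool-frame rotvec (deg), and tool-frame shift (mm) both before and after the turn. tool y along box x, z down leaning to +y by tilt"""
    from plant import ctrl
    s=ctrl.get_state(); R=Rn.from_quat(s["tcp_rot"])
    z=np.array([0,np.sin(tilt),-np.cos(tilt)]); y=np.array([1.,0,0]); x=np.cross(y,z)
    T=Rn.from_euler("z",yaw)*Rn.from_matrix(np.c_[x,y,z]); d=(np.asarray(target)-s["eef_pos"])*1000
    print("t",s["time"],"pos",s["eef_pos"].round(4),"F",np.round(s["contact_force"],1),"open",round(s["opening"],3))
    print("rotvec",np.degrees((R.inv()*T).as_rotvec()).round(2),"shift before",R.inv().apply(d).round(1),"after",T.inv().apply(d).round(1))
E
python3 - <<'E'
from fit import *
go([.575,-.323,.19],.078,np.radians(12))
E
```

```text
t 0.1 pos [ 0.2558 -0.624   0.23  ] F [1.  1.  0.7] open 1.0
rotvec [  7.46  10.27 -71.92] shift before [ 409.5 -157.4   40.5] after [260.9 341.7  96.4]
```

```bash
python3 -m creep '[{"rx":0.7,"ry":0.95,"rz":-6.6},{"rx":0.7,"ry":0.95,"rz":-6.6},{"rx":0.7,"ry":0.95,"rz":-6.6},{"rx":0.7,"ry":0.95,"rz":-6.6},{"rx":0.7,"ry":0.95,"rz":-6.6},{"rx":0.7,"ry":0.95,"rz":-6.6},{"rx":0.7,"ry":0.95,"rz":-6.6},{"rx":0.7,"ry":0.95,"rz":-6.6},{"rx":0.7,"ry":0.95,"rz":-6.6},{"rx":0.7,"ry":0.95,"rz":-6.6}]' 80
python3 - <<'E'
from fit import *
go([.575,-.323,.19],.078,np.radians(12))
E
```

```text
t 0.1 pos [ 0.2558 -0.624   0.23  ] F [1.  1.  0.7] open 1.0
rotvec [  7.46  10.27 -71.92] shift before [ 409.5 -157.4   40.5] after [260.9 341.7  96.4]$[0]: bad value
```

```bash
python3 -m creep '[{"x":0,"y":0,"z":0,"rx":0.7,"ry":0.95,"rz":-6.6,"grip":1},{"x":0,"y":0,"z":0,"rx":0.7,"ry":0.95,"rz":-6.6,"grip":1},{"x":0,"y":0,"z":0,"rx":0.7,"ry":0.95,"rz":-6.6,"grip":1},{"x":0,"y":0,"z":0,"rx":0.7,"ry":0.95,"rz":-6.6,"grip":1},{"x":0,"y":0,"z":0,"rx":0.7,"ry":0.95,"rz":-6.6,"grip":1},{"x":0,"y":0,"z":0,"rx":0.7,"ry":0.95,"rz":-6.6,"grip":1},{"x":0,"y":0,"z":0,"rx":0.7,"ry":0.95,"rz":-6.6,"grip":1},{"x":0,"y":0,"z":0,"rx":0.7,"ry":0.95,"rz":-6.6,"grip":1},{"x":0,"y":0,"z":0,"rx":0.7,"ry":0.95,"rz":-6.6,"grip":1},{"x":0,"y":0,"z":0,"rx":0.7,"ry":0.95,"rz":-6.6,"grip":1}]' 80
python3 - <<'E'
from fit import *
go([.575,-.323,.19],.078,np.radians(12))
E
```

```text
time: 0.93
eef_pos: [0.2557, -0.6243, 0.2305]
tcp_rot: [0.711, 0.696, 0.066, -0.073]
contact_force: [0.1, 0.1, 0.2]
opening: 1.0
finger_force: 0.0
t 0.9333 pos [ 0.2557 -0.6243  0.2305] F [0.1 0.1 0.2] open 1.0
rotvec [ 0.52  0.7  -5.61] shift before [294.4 313.7  96.5] after [261.1 341.8  96.9]
```

```bash
python3 -m creep '[{"x":0,"y":0,"z":0,"rx":0.5,"ry":0.7,"rz":-5.6,"grip":1},{"x":22,"y":28,"z":8,"rx":0,"ry":0,"rz":0,"grip":1},{"x":22,"y":28,"z":8,"rx":0,"ry":0,"rz":0,"grip":1},{"x":22,"y":28,"z":8,"rx":0,"ry":0,"rz":0,"grip":1},{"x":22,"y":28,"z":8,"rx":0,"ry":0,"rz":0,"grip":1},{"x":22,"y":28,"z":8,"rx":0,"ry":0,"rz":0,"grip":1},{"x":22,"y":28,"z":8,"rx":0,"ry":0,"rz":0,"grip":1},{"x":22,"y":28,"z":8,"rx":0,"ry":0,"rz":0,"grip":1},{"x":22,"y":28,"z":8,"rx":0,"ry":0,"rz":0,"grip":1},{"x":22,"y":28,"z":8,"rx":0,"ry":0,"rz":0,"grip":1}]' 80
python3 - <<'E'
from fit import *
go([.575,-.323,.19],.078,np.radians(12))
E
```

```text
time: 1.77
eef_pos: [0.493, -0.3967, 0.2008]
tcp_rot: [0.677, 0.728, 0.07, -0.076]
contact_force: [0.4, -0.6, -0.1]
opening: 1.0
finger_force: 0.0
t 1.7667 pos [ 0.493  -0.3967  0.2008] F [ 0.4 -0.6 -0.1] open 1.0
rotvec [ 0.03  0.08 -0.33] shift before [63.9 87.1 24.5] after [63.3 87.5 24.5]
```

```bash
python3 -m creep '[{"x":13,"y":18,"z":4,"rx":0,"ry":0,"rz":0,"grip":1},{"x":13,"y":18,"z":4,"rx":0,"ry":0,"rz":0,"grip":1},{"x":13,"y":18,"z":4,"rx":0,"ry":0,"rz":0,"grip":1},{"x":13,"y":18,"z":4,"rx":0,"ry":0,"rz":0,"grip":1},{"x":12,"y":16,"z":4,"rx":0,"ry":0,"rz":-0.3,"grip":1},{"x":0,"y":0,"z":0,"rx":0,"ry":0,"rz":0,"grip":1},{"x":0,"y":0,"z":0,"rx":0,"ry":0,"rz":0,"grip":1},{"x":0,"y":0,"z":0,"rx":0,"ry":0,"rz":0,"grip":1},{"x":0,"y":0,"z":0,"rx":0,"ry":0,"rz":0,"grip":1},{"x":0,"y":0,"z":0,"rx":0,"ry":0,"rz":0,"grip":1}]' 80
python3 - <<'E'
from fit import *
from plant import optics
go([.575,-.323,.19],.078,np.radians(12))
c=optics.read_camera("wrist"); cv2.imwrite("pics/w1.png",c["color"]); np.savez("pics/w1.npz",**c)
E
```

```text
time: 2.6
eef_pos: [0.5744, -0.3264, 0.1952]
tcp_rot: [0.676, 0.73, 0.071, -0.076]
contact_force: [0.6, 0.0, 0.8]
opening: 0.999
finger_force: 0.0
t 2.6 pos [ 0.5744 -0.3264  0.1952] F [0.6 0.  0.8] open 0.999
rotvec [ 0.07  0.14 -0.1 ] shift before [2.2 0.9 5.7] after [2.2 0.9 5.7]
```

View pics/w1.png

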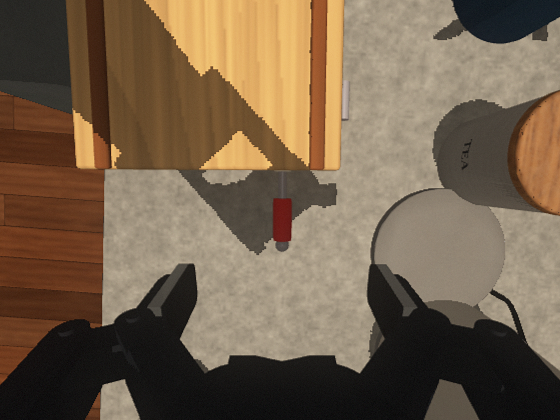

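The wrist view shows the red sleeve upright at about (283,220), centred between the fingers. The lid's side edge is parallel to the closing line, so the yaw is good. Next I'll triangulate with the top view.

Run:
```python
from fit import *
t=dict(np.load("pics/top0.npz"));w=dict(np.load("pics/w1.npz"))
_,g,gb,n=cent(w["color"],(0,150,50),(5,255,255),(260,180,305,260));print(g,gb,n)
P=lambda c:c["K"]@np.c_[c["R"],c["t"]]
X=cv2.triangulatePoints(P(t),P(w),np.array([401.1,166.7]),g);X=X[:3,0]/X[3];print("grip",X)
s=least_squares(lambda X:np.r_[proj(t,[X])[0]-[401.1,166.7],proj(w,[X])[0]-g],X);print(s.fun.round(2))
print([proj(w,[[*X[:2],z]])[0].round(1) for z in(.05,.06,.07)])
# box yaw/pos from lid in wrist: right near edge points
for b in([.51,-.164,.071],[.51,-.164,.085]):
  print(proj(w,world(b,[[100,-112,100],[-115,-112,100],[100,-112,111],[-115,-112,111]])).round(1).tolist())
th=np.radians(12)
go([X[0],X[1]-.004+.004,X[2]-.019*np.cos(th)],.078,th)
```

```text
[281.77608142 219.19974555] (np.int64(273), np.int64(291), np.int64(198), np.int64(241)) 786
grip [ 0.57333724 -0.3155097   0.07979326]
[-0.73 -0.48 -0.31  0.38]
[array([280.8, 216.7]), array([280.8, 217.8]), array([280.8, 219.1])]
[[337.3, 172.7], [82.7, 171.1], [339.8, 172.3], [73.5, 170.6]]
[[339.1, 171.0], [84.7, 173.0], [341.8, 170.5], [75.6, 172.6]]
t 2.65 pos [ 0.5745 -0.3263  0.1952] F [-0.1  0.1  0.2] open 1.001
rotvec [ 0.08  0.14 -0.1 ] shift before [-16.9  -0.5 133.4] after [-17.3  -0.3 133.3]
```

```bash
python3 -m creep '[{"x":-19,"y":0,"z":8,"rx":0,"ry":0,"rz":0,"grip":1},{"x":0,"y":0,"z":18,"rx":0,"ry":0,"rz":0,"grip":1},{"x":0,"y":0,"z":18,"rx":0,"ry":0,"rz":0,"grip":1},{"x":0,"y":0,"z":18,"rx":0,"ry":0,"rz":0,"grip":1},{"x":0,"y":0,"z":18,"rx":0,"ry":0,"rz":0,"grip":1},{"x":0,"y":0,"z":18,"rx":0,"ry":0,"rz":0,"grip":1},{"x":0,"y":0,"z":18,"rx":0,"ry":0,"rz":0,"grip":1},{"x":0,"y":0,"z":17,"rx":0,"ry":0,"rz":0,"grip":1},{"x":0,"y":0,"z":10,"rx":0,"ry":0,"rz":0,"grip":1},{"x":0,"y":0,"z":0,"rx":0,"ry":0,"rz":0,"grip":1}]' 80
python3 - <<'E'
from fit import *
from plant import optics
go([.5735,-.3155,.0515],.078,np.radians(12))
c=optics.read_camera("wrist"); cv2.imwrite("pics/w2.png",c["color"]); np.savez("pics/w2.npz",**c)
E
```

```text
time: 3.48
eef_pos: [0.5725, -0.3135, 0.0484]
tcp_rot: [0.676, 0.73, 0.07, -0.078]
contact_force: [-0.6, 0.1, 1.1]
opening: 1.003
finger_force: 0.0
t 3.4833 pos [ 0.5725 -0.3135  0.0484] F [-0.6  0.1  1.1] open 1.003
rotvec [-0.15 -0.09 -0.09] shift before [-1.4  0.8 -3.5] after [-1.4  0.8 -3.5]
```

View pics/w2.png

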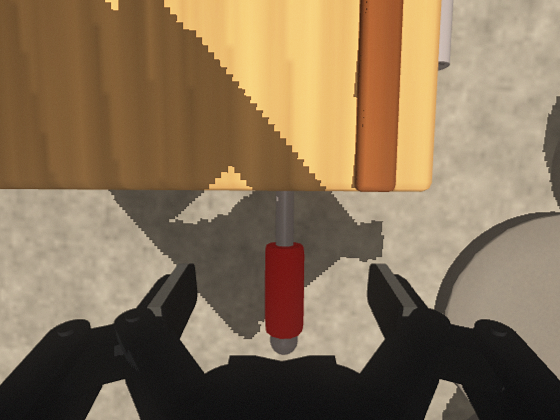

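The sleeve is centred between the pads at (284,289) and spans rows 243–337. I'll refine its height from all three views.

Run:
```python
from fit import *
t=dict(np.load("pics/top0.npz"));w=dict(np.load("pics/w1.npz"));v=dict(np.load("pics/w2.npz"))
_,g,gb,n=cent(v["color"],(0,150,50),(5,255,255),(250,220,320,350));print(g,gb,n)
s=least_squares(lambda X:np.r_[proj(t,[X])[0]-[401.1,166.7],proj(w,[X])[0]-[281.8,219.2],proj(v,[X])[0]-g],[.57,-.316,.07]);print(s.x,s.fun.round(2))
X=np.array([s.x[0],s.x[1],.07]);print("depth now",(v["R"]@X+v["t"])[2],"depth by length",v["K"][0,0]*40/(gb[3]-gb[2]+1),"by width",v["K"][0,0]*18/(gb[1]-gb[0]+1))
X=s.x
go([X[0],X[1],X[2]-.005-.019*.978],.078,np.radians(12))
```

```text
[283.86634369 289.82701624] (np.int64(265), np.int64(303), np.int64(242), np.int64(338)) 3509
[ 0.57418482 -0.31511478  0.07638222] [-0.92 -0.32 -0.1   0.4  -0.06  0.05]
depth now 0.13802410844237997 depth by length 121.36823721904118 by width 135.83906550284993
t 3.5333 pos [ 0.5735 -0.3143  0.0501] F [-0.3 -0.7  1. ] open 0.996
rotvec [-0.04  0.02 -0.06] shift before [-0.3  0.6 -2.8] after [-0.3  0.6 -2.8]
```

```bash
python3 -m creep '[{"x":0,"y":0,"z":0,"rx":0,"ry":0,"rz":0,"grip":0},{"x":0,"y":0,"z":0,"rx":0,"ry":0,"rz":0,"grip":0},{"x":0,"y":0,"z":0,"rx":0,"ry":0,"rz":0,"grip":0},{"x":0,"y":0,"z":0,"rx":0,"ry":0,"rz":0,"grip":0},{"x":0,"y":0,"z":0,"rx":0,"ry":0,"rz":0,"grip":0},{"x":0,"y":0,"z":0,"rx":0,"ry":0,"rz":0,"grip":0},{"x":0,"y":0,"z":0,"rx":0,"ry":0,"rz":0,"grip":0},{"x":0,"y":0,"z":0,"rx":0,"ry":0,"rz":0,"grip":0},{"x":0,"y":0,"z":0,"rx":0,"ry":0,"rz":0,"grip":0},{"x":0,"y":0,"z":0,"rx":0,"ry":0,"rz":0,"grip":0}]' 80
python3 - <<'E'
from fit import *
go([.5735,-.3155,.0515],.078,np.radians(12))
# arc increments in tool axes, from a0, box-frame dx,dz -> tool
th=np.radians(12);a=np.r_[np.linspace(.155,1.42,26)]
d=130*np.c_[np.diff(np.cos(a)),np.diff(np.sin(a))]
print(np.c_[a[1:],np.sin(th)*0+d[:,1]*np.sin(th),d[:,0],-d[:,1]*np.cos(th)].round(1))
s=__import__('plant').ctrl.get_state();print(Rn.from_quat(s["tcp_rot"]).as_matrix().round(2))
E
```

```text
time: 4.37
eef_pos: [0.5741, -0.3149, 0.0512]
tcp_rot: [0.676, 0.73, 0.07, -0.076]
contact_force: [-2.9, -1.6, -0.6]
opening: 0.183
finger_force: 77.9
t 4.3667 pos [ 0.5741 -0.3149  0.0512] F [-2.9 -1.6 -0.6] open 0.183
rotvec [ 0.03  0.15 -0.03] shift before [-0.5 -0.7 -0.4] after [-0.5 -0.7 -0.4]
[[ 0.2  1.3 -1.2 -6.3]
 [ 0.3  1.3 -1.5 -6.3]
 [ 0.3  1.3 -1.8 -6.2]
 [ 0.4  1.3 -2.1 -6.1]
 [ 0.4  1.3 -2.5 -6. ]
 [ 0.5  1.2 -2.8 -5.8]
 [ 0.5  1.2 -3.1 -5.7]
 [ 0.6  1.2 -3.4 -5.5]
 [ 0.6  1.1 -3.6 -5.4]
 [ 0.7  1.1 -3.9 -5.2]
 [ 0.7  1.1 -4.2 -5. ]
 [ 0.8  1.  -4.4 -4.8]
 [ 0.8  1.  -4.7 -4.5]
 [ 0.9  0.9 -4.9 -4.3]
 [ 0.9  0.9 -5.1 -4.1]
 [ 1.   0.8 -5.3 -3.8]
 [ 1.   0.8 -5.5 -3.5]
 [ 1.1  0.7 -5.7 -3.3]
 [ 1.1  0.6 -5.8 -3. ]
 [ 1.2  0.6 -6.  -2.7]
 [ 1.2  0.5 -6.1 -2.4]
 [ 1.3  0.4 -6.2 -2.1]
 [ 1.3  0.4 -6.3 -1.8]
 [ 1.4  0.3 -6.4 -1.4]
 [ 1.4  0.2 -6.5 -1.1]]
[[-0.08  1.   -0.02]
 [ 0.98  0.08  0.2 ]
 [ 0.21  0.   -0.98]]
```

```bash
python3 -m creep '[{"x":1.3,"y":-1.2,"z":-6.3,"rx":0,"ry":0,"rz":0,"grip":0},{"x":1.3,"y":-1.5,"z":-6.3,"rx":0,"ry":0,"rz":0,"grip":0},{"x":1.3,"y":-1.8,"z":-6.2,"rx":0,"ry":0,"rz":0,"grip":0},{"x":1.3,"y":-2.1,"z":-6.1,"rx":0,"ry":0,"rz":0,"grip":0},{"x":1.3,"y":-2.5,"z":-6,"rx":0,"ry":0,"rz":0,"grip":0},{"x":1.2,"y":-2.8,"z":-5.8,"rx":0,"ry":0,"rz":0,"grip":0},{"x":1.2,"y":-3.1,"z":-5.7,"rx":0,"ry":0,"rz":0,"grip":0},{"x":0,"y":0,"z":0,"rx":0,"ry":0,"rz":0,"grip":0},{"x":0,"y":0,"z":0,"rx":0,"ry":0,"rz":0,"grip":0},{"x":0,"y":0,"z":0,"rx":0,"ry":0,"rz":0,"grip":0}]' 80
python3 - <<'E'
from fit import *
from plant import ctrl,optics
s=ctrl.get_state();R=Rn.from_quat(s["tcp_rot"]).as_matrix();gp=s["eef_pos"]-.019*R[:,2];b=[.51,-.164,.078]
c,sn=np.cos(b[2]),np.sin(b[2]);d=gp[:2]-b[:2];print("box frame",c*d[0]+sn*d[1],-sn*d[0]+c*d[1],gp[2],"opening",s["opening"])
a=.51;print("expected",-.075+.13*np.cos(a),.05+.13*np.sin(a))
w=optics.read_camera("wrist"); cv2.imwrite("pics/w3.png",w["color"])
E
```

```text
time: 5.2
eef_pos: [0.5582, -0.3159, 0.0954]
tcp_rot: [0.675, 0.73, 0.07, -0.077]
contact_force: [-4.9, -2.9, -2.9]
opening: 0.187
finger_force: 80.2
box frame 0.03621680376625177 -0.15910108911949805 0.11398961786076475 opening 0.18742480568241604
expected 0.03845678599394767 0.11346304209477798
```

View pics/w3.png

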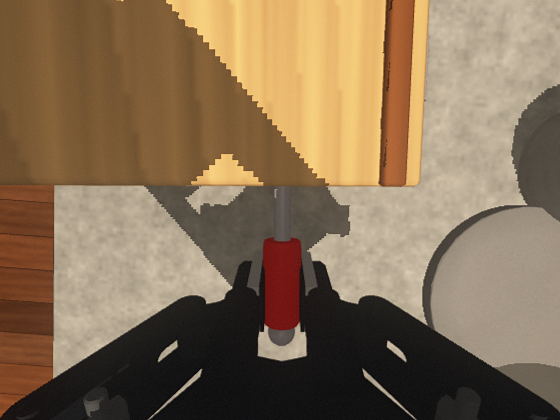

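The sleeve is held between the pads at (282,285), the stay has followed, and the forces are small. I'll continue along the arc.

```bash
python3 -m creep '[{"x":1.2,"y":-3.4,"z":-5.5,"rx":0,"ry":0,"rz":0,"grip":0},{"x":1.1,"y":-3.6,"z":-5.4,"rx":0,"ry":0,"rz":0,"grip":0},{"x":1.1,"y":-3.9,"z":-5.2,"rx":0,"ry":0,"rz":0,"grip":0},{"x":1.1,"y":-4.2,"z":-5,"rx":0,"ry":0,"rz":0,"grip":0},{"x":1,"y":-4.4,"z":-4.8,"rx":0,"ry":0,"rz":0,"grip":0},{"x":1,"y":-4.7,"z":-4.5,"rx":0,"ry":0,"rz":0,"grip":0},{"x":0.9,"y":-4.9,"z":-4.3,"rx":0,"ry":0,"rz":0,"grip":0},{"x":0.9,"y":-5.1,"z":-4.1,"rx":0,"ry":0,"rz":0,"grip":0},{"x":0.8,"y":-5.3,"z":-3.8,"rx":0,"ry":0,"rz":0,"grip":0},{"x":0,"y":0,"z":0,"rx":0,"ry":0,"rz":0,"grip":0}]' 80
cat > bx.py <<'E'
from fit import *
from plant import ctrl
s=ctrl.get_state();R=Rn.from_quat(s["tcp_rot"]).as_matrix();gp=s["eef_pos"]-.019*R[:,2];b=[.51,-.164,.078]
c,sn=np.cos(b[2]),np.sin(b[2]);d=gp[:2]-b[:2];x=c*d[0]+sn*d[1]
print("box",x.round(4),(-sn*d[0]+c*d[1]).round(4),gp[2].round(4),"angle",np.arctan2(gp[2]-.05,x+.075),"r",np.hypot(gp[2]-.05,x+.075),s["contact_force"].round(1),s["opening"])
E
python3 bx.py
```

```text
time: 6.08
eef_pos: [0.5176, -0.3187, 0.1383]
tcp_rot: [0.675, 0.73, 0.069, -0.077]
contact_force: [-5.3, -4.4, -6.1]
opening: 0.181
finger_force: 79.9
box -0.0044 -0.1587 0.1569 angle 0.9874969169468775 r 0.12809587568794448 [-5.3 -4.4 -6.1] 0.1805404451249607
```

```bash
python3 -m creep '[{"x":0.8,"y":-5.5,"z":-3.5,"rx":0,"ry":0,"rz":0,"grip":0},{"x":0.7,"y":-5.7,"z":-3.3,"rx":0,"ry":0,"rz":0,"grip":0},{"x":0.6,"y":-5.8,"z":-3,"rx":0,"ry":0,"rz":0,"grip":0},{"x":0.6,"y":-6,"z":-2.7,"rx":0,"ry":0,"rz":0,"grip":0},{"x":0.5,"y":-6.1,"z":-2.4,"rx":0,"ry":0,"rz":0,"grip":0},{"x":0.4,"y":-6.2,"z":-2.1,"rx":0,"ry":0,"rz":0,"grip":0},{"x":0.4,"y":-6.3,"z":-1.8,"rx":0,"ry":0,"rz":0,"grip":0},{"x":0.3,"y":-6.4,"z":-1.4,"rx":0,"ry":0,"rz":0,"grip":0},{"x":0,"y":0,"z":0,"rx":0,"ry":0,"rz":0,"grip":0},{"x":0,"y":0,"z":0,"rx":0,"ry":0,"rz":0,"grip":0}]' 80
python3 bx.py
python3 - <<'E'
from plant import optics
import cv2
cv2.imwrite("pics/s4.png",optics.read_camera("scene")["color"])
E
```

```text
time: 6.92
eef_pos: [0.4701, -0.322, 0.1576]
tcp_rot: [0.676, 0.73, 0.07, -0.077]
contact_force: [-3.3, -5.0, -11.0]
opening: 0.186
finger_force: 79.3
box -0.052 -0.1583 0.1762 angle 1.3908156820424122 r 0.12830862246736974 [ -3.3  -5.  -11. ] 0.18635794013772516
```

View pics/s4.png

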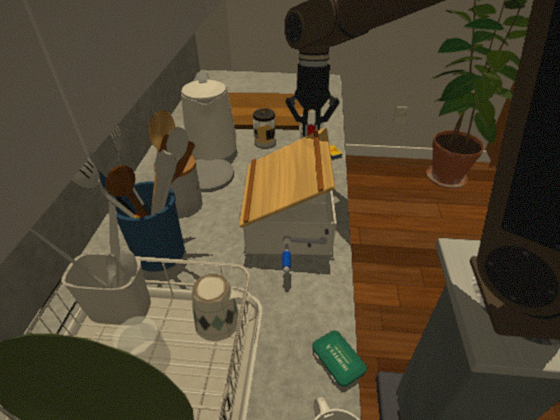

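The lid stands open and the blue grip is still down at (286,260). I'll nudge forward to confirm the stay is on its stop.

```bash
python3 -m creep '[{"x":0.1,"y":-2,"z":0,"rx":0,"ry":0,"rz":0,"grip":0},{"x":0,"y":-2,"z":0,"rx":0,"ry":0,"rz":0,"grip":0},{"x":0,"y":0,"z":0,"rx":0,"ry":0,"rz":0,"grip":0},{"x":0,"y":0,"z":0,"rx":0,"ry":0,"rz":0,"grip":0},{"x":0,"y":0,"z":0,"rx":0,"ry":0,"rz":0,"grip":0},{"x":0,"y":0,"z":0,"rx":0,"ry":0,"rz":0,"grip":0},{"x":0,"y":0,"z":0,"rx":0,"ry":0,"rz":0,"grip":0},{"x":0,"y":0,"z":0,"rx":0,"ry":0,"rz":0,"grip":0},{"x":0,"y":0,"z":0,"rx":0,"ry":0,"rz":0,"grip":0},{"x":0,"y":0,"z":0,"rx":0,"ry":0,"rz":0,"grip":0}]' 80
python3 bx.py
```

```text
time: 7.8
eef_pos: [0.468, -0.3221, 0.1581]
tcp_rot: [0.675, 0.73, 0.071, -0.076]
contact_force: [2.5, -3.2, -17.2]
opening: 0.185
finger_force: 78.7
box -0.0542 -0.1583 0.1767 angle 1.4082463401368357 r 0.12842077573419353 [  2.5  -3.2 -17.2] 0.1851496147617257
```

```bash
python3 -m creep '[{"x":-0.3,"y":1,"z":1,"rx":0,"ry":0,"rz":0,"grip":0},{"x":0,"y":0,"z":0,"rx":0,"ry":0,"rz":0,"grip":0.8},{"x":0,"y":0,"z":0,"rx":0,"ry":0,"rz":0,"grip":0.8},{"x":0,"y":0,"z":0,"rx":0,"ry":0,"rz":0,"grip":0.8},{"x":0,"y":0,"z":0,"rx":0,"ry":0,"rz":0,"grip":0.8},{"x":0,"y":0,"z":0,"rx":0,"ry":0,"rz":0,"grip":0.8},{"x":0,"y":0,"z":0,"rx":0,"ry":0,"rz":0,"grip":0.8},{"x":0,"y":0,"z":0,"rx":0,"ry":0,"rz":0,"grip":0.8},{"x":0,"y":0,"z":0,"rx":0,"ry":0,"rz":0,"grip":0.8},{"x":0,"y":0,"z":0,"rx":0,"ry":0,"rz":0,"grip":0.8}]' 80
python3 bx.py
python3 - <<'E'
from plant import optics
import cv2
cv2.imwrite("pics/w5.png",optics.read_camera("wrist")["color"])
E
```

```text
time: 8.63
eef_pos: [0.4691, -0.3225, 0.1577]
tcp_rot: [0.676, 0.73, 0.071, -0.076]
contact_force: [-0.2, -0.3, 0.1]
opening: 0.803
finger_force: 0.0
box -0.0532 -0.1588 0.1763 angle 1.3997251758852423 r 0.12814095582872698 [-0.2 -0.3  0.1] 0.8030249363706983
```

View pics/w5.png

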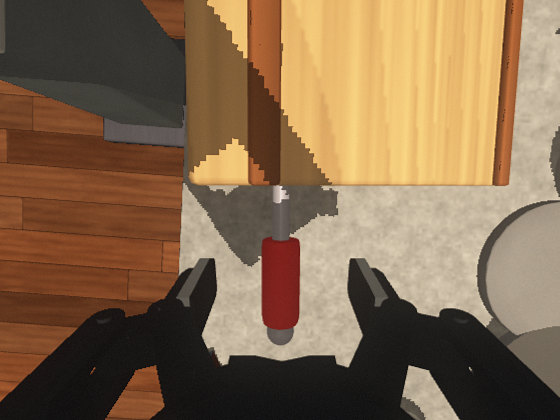

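The fingers are clear on both sides of the sleeve at (281,283), it has stayed at its stop, and the contact force is zero. Now I'll retreat up and outward.

```bash
python3 -m creep '[{"x":0,"y":0,"z":-10,"rx":0,"ry":0,"rz":0,"grip":0.8},{"x":0,"y":0,"z":-15,"rx":0,"ry":0,"rz":0,"grip":0.8},{"x":0,"y":0,"z":-15,"rx":0,"ry":0,"rz":0,"grip":0.8},{"x":-3,"y":0,"z":-15,"rx":0,"ry":0,"rz":0,"grip":0.8},{"x":-5,"y":0,"z":-15,"rx":0,"ry":0,"rz":0,"grip":0.8},{"x":-5,"y":0,"z":-15,"rx":0,"ry":0,"rz":0,"grip":0.8},{"x":-5,"y":0,"z":-10,"rx":0,"ry":0,"rz":0,"grip":0.8},{"x":0,"y":0,"z":0,"rx":0,"ry":0,"rz":0,"grip":0.8},{"x":0,"y":0,"z":0,"rx":0,"ry":0,"rz":0,"grip":0.8},{"x":0,"y":0,"z":0,"rx":0,"ry":0,"rz":0,"grip":0.8}]' 80
python3 - <<'E'
from plant import optics
import cv2,numpy as np
a=optics.read_camera("scene")["color"][80:300,200:380];b=optics.read_camera("wrist")["color"]
cv2.imwrite("pics/f6.png",np.hstack([cv2.resize(a,(344,420)),cv2.resize(b,(450,420))]))
E
```

```text
time: 9.52
eef_pos: [0.4716, -0.3591, 0.246]
tcp_rot: [0.676, 0.73, 0.071, -0.076]
contact_force: [-0.1, -0.1, -1.2]
opening: 0.803
finger_force: 0.0
```

View pics/f6.png

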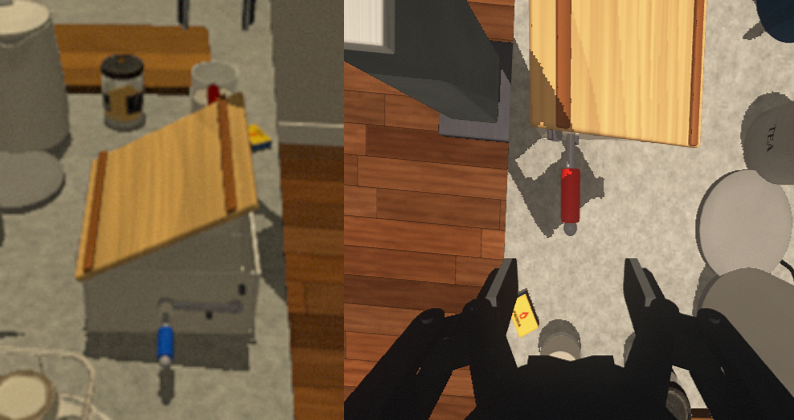

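The lid is resting open on the stay, the gripper is clear of everything, and the blue stay is still folded down. Handing in.

```bash
python3 -c "
from plant import sign_off
print(sign_off())"
```

```text
the job is handed in; nothing more can be done
None
```

I flipped the long stay up to its stop and let go: it holds the lid open by itself, the short stay is still folded down, the gripper is clear, and I handed the job in at about 9.6 s (no verdict was returned).

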